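# Hitch the toy trailer to the tractor

## Task

Hitch the wooden toy trailer to the toy tractor: raise the trailer's coupler handle right up, set the coupler over the tractor's tow ball and press it down firmly but gently (about 15 N of push on the drawbar, never over 20 N on the ball) until the ball is fully home, hold it pressed for a second, then press the handle right down to lock it. Leave the trailer hitched and standing on its wheels, and do not disturb the other things on the worktop.

Things in the scene. Friction and masses are not known exactly. Their poses are not given: they have to be found in the camera images.
- rear (a point): Middle of the rear end of the toy tractor's chassis, 46 mm above the table; x = forwards, z up. The tractor is fixed, 140 mm tall, on a 200 x 130 mm pine plinth. The tow ball stands behind it on a swinging drawbar: 24 mm steel ball, 8 mm neck, flat plate 27 mm below its centre. The drawbar yields sideways at about 1 N; up and down it is firm.
- hitch (a point): Nominal centre of the tow ball, 58 mm behind rear and 56 mm above the table; axes as the tractor. NOT EXACT: the ball's height is clamped by hand and the drawbar swings, so the real ball centre is up to 12 mm higher or lower and up to 4 mm to either side of this point. Find it by feel.
- ball (a joint): How far the tow ball has been pushed down on its stiff rubber cushion: 0 = unloaded, negative = pushed down, in m; it sinks 1 mm for each 6 N of downward load and springs back. Tells nothing of the height at which the ball is clamped.
- trailer: Loose wooden trailer, 0.3 to 0.5 kg, 325 mm long behind the socket, 148 mm wide. Origin on the table below the socket; x = forwards, y = left, z up. Stands on two turning wheels (axle 245 mm behind the socket, 26 mm up) and a round prop foot 56 mm behind the socket, so the coupler must be lifted over the ball; hitched, the prop hangs clear. Its centre of mass lies between the grip and the axle.
- socket (a point): Centre of the socket in the steel coupler at the trailer's front, where the ball's centre lies when home against the flat roof 12.5 mm above; axes as the trailer. Eight-sided bore 27 mm across, open below, lower rim 4 mm below this point; coupler 39 mm wide, top 18.5 mm above. 40 mm above the table when standing free.
- grip (a point): Where to hold the trailer (grip of 20 to 30 N, so that it can pitch between the pads): middle (half-way up) of the free wooden drawbar, 105 mm behind and 6 mm above the socket; axes as the trailer. Drawbar 18 mm wide, 20 mm high, top 56 mm above the table. A steel weight begins 25 mm further back, the tray (top 86 mm above the table) 60 mm further back. Handle down, its barrel lies 11 mm ahead of here.
- hinge (a point): Point on the handle's hinge axis (the trailer's y axis), 24 mm behind and 18 mm above the socket centre; axes as the trailer.
- barrel (a point): Centre of the cross-bar (black barrel, 14 mm thick, 26 mm long across the trailer) at the free end of the coupler handle, turning freely on its pin; pinch it by its two flat ends from above. 70 mm behind and 12 mm above the hinge when down; moves on a 71 mm circle about the hinge. A flat bar 10 mm wide joins it to the hinge.
- handle (a joint): Handle angle in rad: 0 = down along the drawbar, locked; grows as the barrel rises and swings forward, 1.57 upright, stop at 1.75. Stiff hinge (about 0.8 N at the barrel), stays where left. Its tongue bars the socket when down; above 0.6 the socket is open. Over a ball it goes fully down only if the ball is home, the tongue then lying under it.

How it is judged:
By the outcome, as a careful person would: the job done as asked, in the order asked, and still so for the second after the job is handed in, with the robot touching nothing.
It also fails if it takes over 72 s, if anything falls off the work surface, if the arm or the gripper's body presses on something with over 40 N, if the wrist force passes 120 N, or if a joint passes its speed limit or range.

## Robot

A 6-joint arm with a two-finger parallel gripper is mounted at the origin on the work surface. World frame = base frame: x ahead of the robot, y to its left, z up, the work surface at z = 0. Lengths are in mm, angles in rad, forces in N, time in s.
With the tool pointing down it reaches from about 250 to 800 mm from the base axis. Payload 8.5 kg.
Tool frame: the origin (TCP) lies at the very end of the fingers, on their centre line; the grasp point (between the pads) lies 19 mm behind it (robot.hold_point_z is the z of the grasp point in the tool frame, in mm); z points along the fingers, y is the direction in which the jaws open and shut (so a half turn about z gives the same grasp; the last joint's range is limited). The gripper opens to 85 mm and grips with 20 to 120 N. Pads are 22 mm wide; open, the fingers measure 114 mm over their backs; the gripper's body (76 mm by 85 mm) begins 54 mm behind the grasp point. The pads swing forward as they close: fully open they stand 13 mm farther back than shut.
Start: joints at [-1.14, 0.238, -0.013, 1.319, 0, 1.571], TCP at [219.219, -476.993, 231.276] pointing down, gripper open.
Joint ranges: [-2.66, 2.66], [-1.03, 1.9], [-1.14, 1.46], [-1.82, 2.27], [-1.45, 1.34], [-3.14, 3.14]. Speed limits (rad/s): [2.22, 2.22, 2.79, 3.14, 3.14, 3.14].

## Interface

Orientations are given as a unit quaternion [x, y, z, w].
In Python, from rig import robot gives the robot as it stands. Calls block until the motion is done:
- robot.move_pose(position, orientation): joint-space move of the TCP to a pose.
- robot.move_l(position, speed=150, rot=None, guard=None): straight line of the TCP; rot=None keeps the orientation; speed is the mean speed in mm/s. With guard (N) it stops when the force on the tool has changed by that much, and returns True; else False.
- robot.move_j(angles): joint-space move.
- robot.grip(opening, squeeze=None): opening from 0.0 (shut) to 1.0 (fully open); squeeze is the grip in N (None keeps the last); returns when the fingers have stopped.
- robot.wait(seconds).
- robot.ik(position, orientation): joint angles nearest the present ones, or None.
- robot.read_state(): the state.
- robot.camera(name): name is "scene" or "top"; returns a dict with "img" (384x512x3 uint8, blue, green, red), "camera_matrix" (3x3 intrinsics, pixels), "distortion" ([k1, k2, p1, p2, k3] as OpenCV has them; the pictures are not rectified), "eye" and "rotation" of the camera in the world. Camera axes: x right, y down, z forward; pixel columns grow to the right and rows downward; lengths in mm; the calibration is good to about 2 mm. A picture is of the moment at which its call begins. There is no depth.
A pose or a line that the arm cannot do raises robot.PlanningError and nothing moves.
- robot.sign_off(): hands the job in, once; it reports no verdict.
The state is a dict: "clock": time; "joint_positions": joint angles; "joint_velocities": joint speeds; "tau": joint torques, N m; "eef_pos": TCP position; "tool_rot": TCP orientation; "wrist_force": force on the tool from outside, world axes, zero at the start; "moment": the same for the moment, N m; "grip_width": opening from 0.0 (shut) to 1.0 (fully open).
Only numpy, scipy, OpenCV 4.12 (cv2) and the standard library are available. Lean on these libraries where they do the work, as an engineer would, in place of code of your own. Each camera call takes 0.05 s, during which the arm holds its last target.

## Working session

There is one attempt and no reset: what is moved stays moved. The work goes in short steps, each a Python script; the robot and the scene stay as the last script left them, time stands still between calls to the robot, and variables do not carry over. Pictures are saved under pics/ and viewed, and the job is handed in when it is done.

```bash
ls; mkdir -p pics
python3 - <<'E'
from rig import robot
import cv2
for n in("scene","top"):
    c=robot.camera(n); cv2.imwrite(f"pics/{n}0.png",c["img"])
    print(n,c["camera_matrix"],c["distortion"],c["eye"],c["rotation"])
s=robot.read_state(); print(s, robot.hold_point_z)
E
```

```text
pics
scene [[484.00143917   0.         256.60327852]
 [  0.         484.00143917 192.78804077]
 [  0.           0.           1.        ]] [-0.15994634  0.          0.          0.          0.        ] [ 978.31383164 -400.49264397  524.56309964] [ 0.84027431  0.32980408 -0.15714643 -0.40059125]
top [[380.54367614   0.         256.75499244]
 [  0.         380.54367614 194.47129111]
 [  0.           0.           1.        ]] [-0.09955754  0.          0.          0.          0.        ] [525.84274548   4.95272849 736.26051515] [-0.70527811  0.70765887 -0.026641    0.03304502]
{'clock': 0.1, 'joint_positions': array([-1.13997765e+00,  2.38708880e-01, -1.41544540e-02,  1.31919484e+00,
        9.83245835e-06,  1.57080151e+00]), 'joint_velocities': array([-5.24240759e-04, -5.80184992e-04,  2.37410621e-03,  9.89349118e-04,
       -8.99804617e-04,  4.60479892e-05]), 'tau': array([-8.89383064e-04, -5.39721107e+01,  3.46999240e+01,  1.34617521e-02,
        3.50389882e-06, -5.78585116e-06]), 'eef_pos': array([ 219.09841212, -476.69547999,  230.75418994]), 'tool_rot': array([ 9.76889341e-01,  2.13744747e-01, -1.30057683e-04, -6.17394904e-04]), 'wrist_force': array([-0.22117615, -0.24048762,  0.06882446]), 'moment': array([-0.03121812, -0.00244643, -0.04557816]), 'grip_width': 1.0024380436858389} -18.700000000000003
```

View pics/scene0.png

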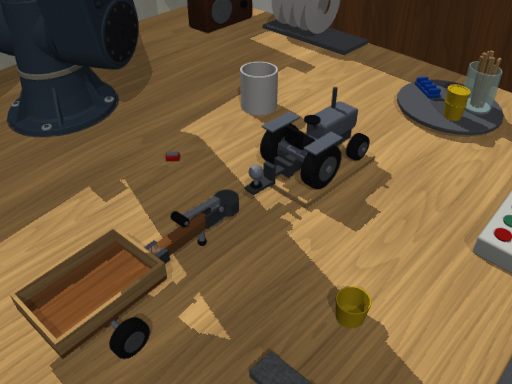

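View pics/top0.png

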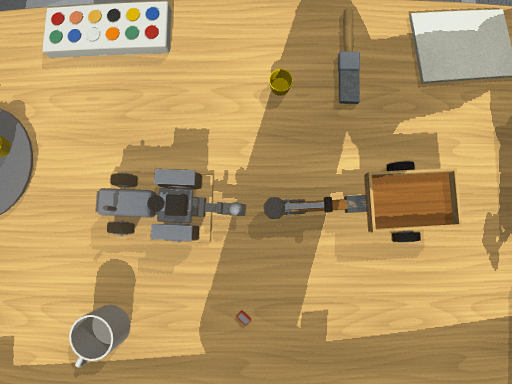

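```bash
cat > h.py <<'E'
import numpy as np, cv2
from scipy.spatial.transform import Rotation as R
def Rm(c):
    r=np.array(c["rotation"]); return R.from_quat(r.ravel()).as_matrix() if r.size==4 else r
def proj(c,P):
    P=np.atleast_2d(np.array(P,float)); M=Rm(c).T; t=-M@np.array(c["eye"])
    return cv2.projectPoints(P,cv2.Rodrigues(M)[0],t,c["camera_matrix"],np.array(c["distortion"]))[0].reshape(-1,2)
def ray(c,uv):
    u=cv2.undistortPoints(np.array([[uv]],float),c["camera_matrix"],np.array(c["distortion"])).ravel()
    return np.array(c["eye"]), Rm(c)@np.array([u[0],u[1],1.])
def atz(c,uv,z):
    e,d=ray(c,uv); return e+d*(z-e[2])/d[2]
def snap(robot,n,name,box=None,s=1,pts=None):
    c=robot.camera(n); im=c["img"].copy()
    x0,y0,x1,y1=box or (0,0,512,384)
    im=cv2.resize(im[y0:y1,x0:x1],None,fx=s,fy=s,interpolation=cv2.INTER_CUBIC)
    if pts is not None:
        for p in proj(c,pts): cv2.circle(im,(int((p[0]-x0+.5)*s),int((p[1]-y0+.5)*s)),2,(0,0,255),-1)
    cv2.imwrite(f"pics/{name}.png",im); return c
E
python3 - <<'E'
from rig import robot
from h import *
c=snap(robot,"top","t1",(90,150,290,260),4)
for uv in [(235,210),(274,208),(328,205),(413,200),(0,0)]: print(uv,atz(c,uv,56))
c=snap(robot,"top","t2",(260,140,470,260),3.8)
c=snap(robot,"scene","s2",(10,180,260,360),3.2)
c=snap(robot,"scene","s1",(235,80,375,205),5.6)
E
```

```text
(235, 210) [555.68404556  50.05296862  56.        ]
(274, 208) [559.02992972 -19.7385946   56.        ]
(328, 205) [ 564.00083184 -116.67212732   56.        ]
(413, 200) [ 572.28251227 -272.77682987   56.        ]
(0, 0) [990.06782119 542.17721297  56.        ]
```

View pics/t1.png

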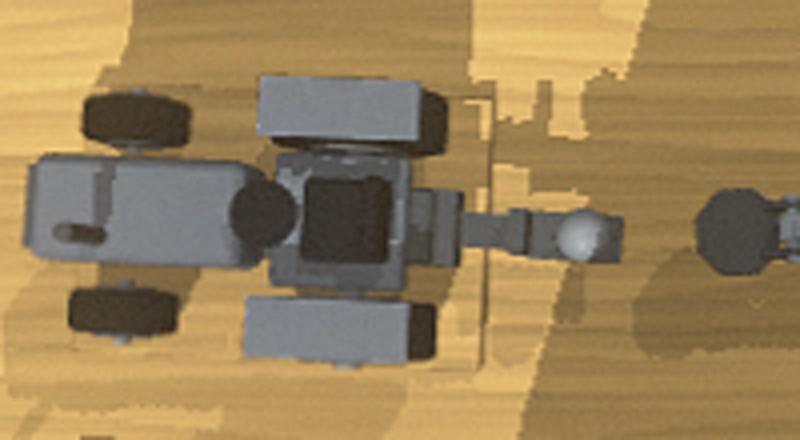

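View pics/t2.png

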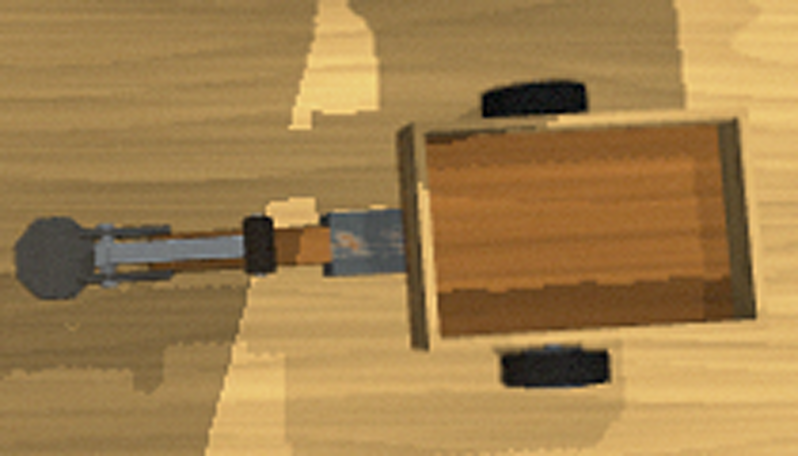

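View pics/s2.png

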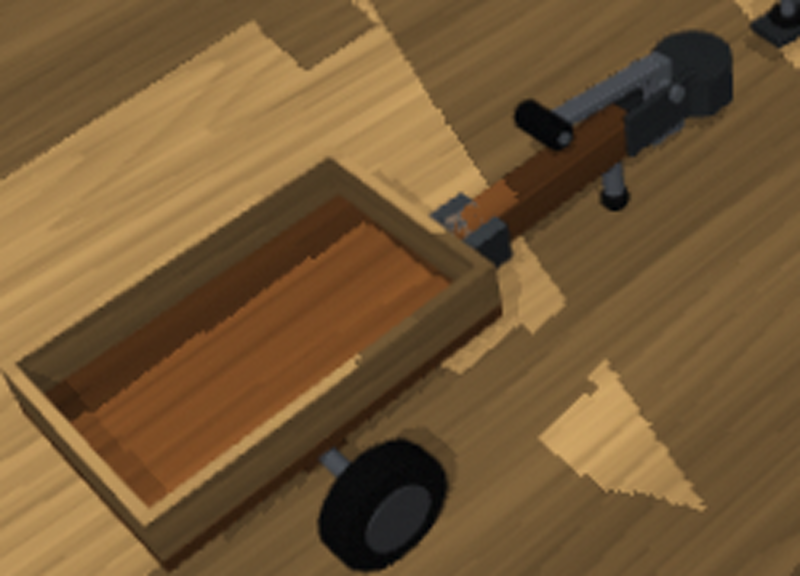

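View pics/s1.png

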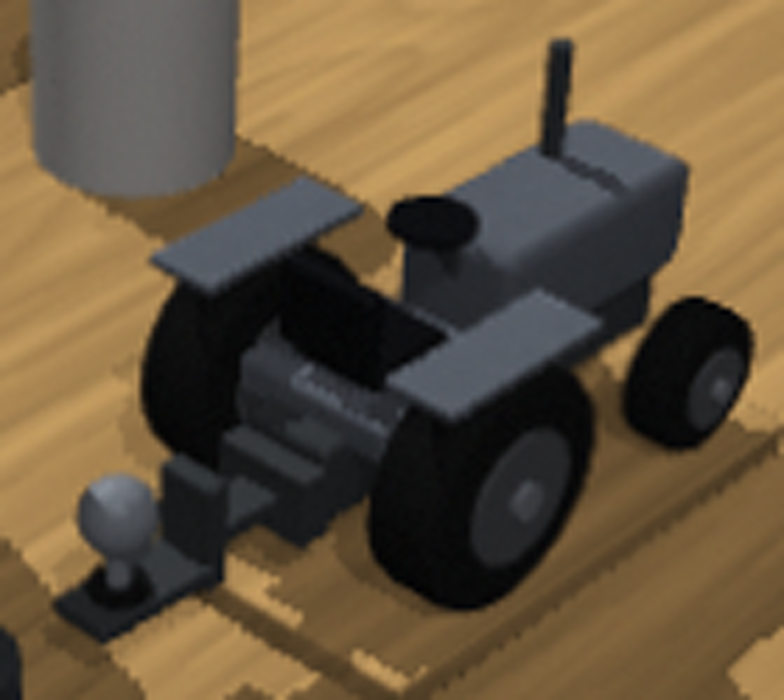

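```bash
cat > fit.py <<'E'
from rig import robot
from h import *
from scipy.optimize import least_squares
T=robot.camera("top"); S=robot.camera("scene")
def full(uv,b,s): return np.array([(uv[0]+.5)/s-.5+b[0],(uv[1]+.5)/s-.5+b[1]])
bt=full((581,235),(90,150),4); bs=full((117,514),(235,80),5.6)
def tri(a,b):
    (e1,d1),(e2,d2)=ray(T,a),ray(S,b)
    d1/=np.linalg.norm(d1);d2/=np.linalg.norm(d2)
    A=np.stack([d1,-d2],1); k=np.linalg.lstsq(A,e2-e1,rcond=None)[0]
    p,q=e1+d1*k[0],e2+d2*k[1]; return (p+q)/2,np.linalg.norm(p-q)
print("ball",tri(bt,bs))
B2=(260,140);SB=(10,180)
print("barrel",tri(full((259,245),B2,3.8),full((543,125),SB,3.2)))
print("coupler top",tri(full((55,258),B2,3.8),full((693,65),SB,3.2)))
obs=[]
obs.append((T,full((55,258),B2,3.8),lambda W:(0,0,58.5)))
obs.append((T,full((259,245),B2,3.8),lambda W:(-94,0,72)))
obs.append((S,full((543,125),SB,3.2),lambda W:(-94,0,70)))
obs.append((S,full((692,60),SB,3.2),lambda W:(0,0,58.5)))
for uv,x,sg in [((740,108),-325,1),((757,318),-325,-1)]:
    obs.append((T,full(uv,B2,3.8),lambda W,x=x,sg=sg:(x,-sg*W/2,86)))
for uv,x,sg in [((330,158),-165,1),((500,265),-165,-1),((5,370),-325,1),((150,522),-325,-1)]:
    obs.append((S,full(uv,SB,3.2),lambda W,x=x,sg=sg:(x,sg*W/2,86)))
def res(p,full=False):
    r=[]
    c,s=np.cos(p[2]),np.sin(p[2])
    for C,uv,f in obs:
        q=f(p[3]); w=(p[0]+c*q[0]-s*q[1],p[1]+s*q[0]+c*q[1],q[2])
        r.append(proj(C,w)[0]-uv)
    return np.ravel(r)
o=least_squares(res,[558,-19,1.6,110],loss="soft_l1")
print(o.x,np.degrees(o.x[2]));print(res(o.x).reshape(-1,2).round(1))
# tractor axis: exhaust-side hood etc
E
python3 fit.py
```

```text
ball (array([558.1152716 ,  49.56769851,  69.0676246 ]), np.float64(0.4322179728527222))
barrel (array([ 564.61724808, -111.79374815,   78.97336435]), np.float64(1.1071258883899973))
coupler top (array([560.6027014 , -19.34166154,  53.71414895]), np.float64(1.8201357479182496))
[559.63198194 -17.9676588    1.62734914  99.89207634] 93.24023771654784
[[-1.1  0.1]
 [-0.9 -0.2]
 [ 0.4  4.9]
 [-0.2 -1.5]
 [ 0.4 -0.8]
 [ 1.5  0.4]
 [ 2.2 -2.9]
 [-1.3 -0.9]
 [-0.2  0.2]
 [-0.3  1.1]]
```

```bash
cat >> h.py <<'E'
def tw(tr,p,pitch=0):
    x,y,a=tr; p=np.atleast_2d(p).astype(float); c,s=np.cos(a),np.sin(a)
    return np.stack([x+c*p[:,0]-s*p[:,1],y+s*p[:,0]+c*p[:,1],p[:,2]],1)
def barrel(th,socz=40):
    e=np.arctan2(12,70)+th; return np.array([-24-71.02*np.cos(e),0,socz+18+71.02*np.sin(e)])
E
python3 - <<'E'
from rig import robot
from h import *
tr=(559.6,-18,1.6273)
pts=np.vstack([tw(tr,barrel(t)+np.array([0,d,0])) for t in(0,.15) for d in(-13,13)]+[tw(tr,[(0,0,58.5),(19.5,0,58.5),(-19.5,0,58.5),(0,19.5,58.5),(0,-19.5,58.5),(-56,0,0),(-24,0,58)])]+[[[558,49.6,67],[558,49.6,79]]])
snap(robot,"top","t3",(220,160,380,250),5,pts)
snap(robot,"scene","s3",(140,150,290,260),5,pts)
E
```

```text
(no output)
```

View pics/t3.png

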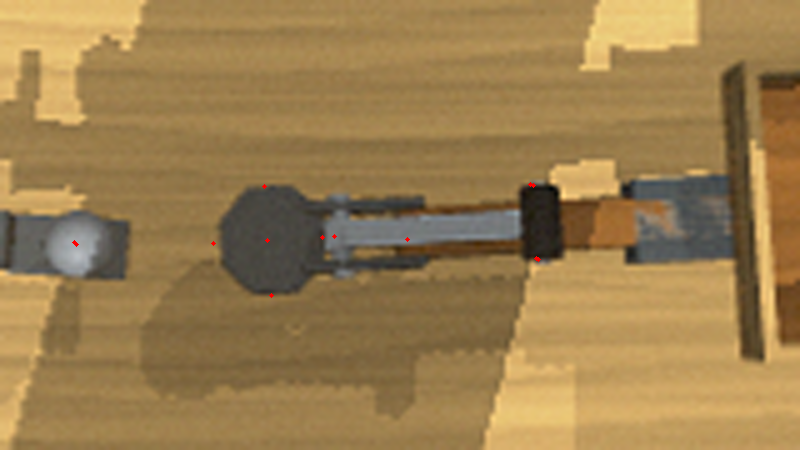

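View pics/s3.png

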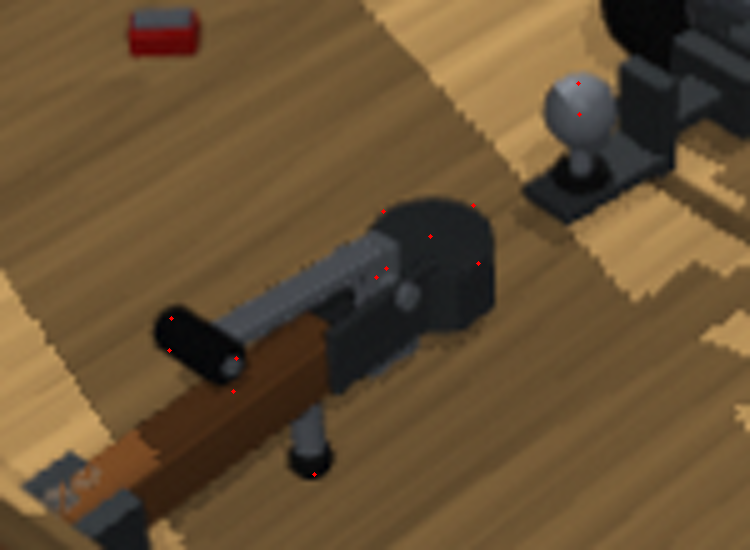

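```bash
cat >> h.py <<'E'
def q(a): return [np.cos(a/2),np.sin(a/2),0,0]
def show(robot,m=""):
    s=robot.read_state(); print(m,"t",round(s["clock"],2),"p",s["eef_pos"].round(1),"F",s["wrist_force"].round(1),"g",round(s["grip_width"],3)); return s
E
python3 - <<'E'
from rig import robot
from h import *
tr=(559.7,-18.8,1.627)
b=tw(tr,barrel(.12))[0]; print(b)
robot.grip(.6,20)
robot.move_pose([b[0],b[1],b[2]+60],q(1.627)); show(robot)
robot.move_l([b[0],b[1],b[2]-15],speed=100,guard=8); show(robot)
snap(robot,"scene","s4",(120,100,320,260),4)
snap(robot,"top","t4",(220,140,380,260),5)
E
```

```text
[ 564.87132932 -110.71361913   78.29323708]
 t 2.79 p [ 564.7 -111.6  138.6] F [-0.1 -0.7 -0.4] g 0.597
 t 3.69 p [ 565.3 -110.9   63.8] F [-0.2  0.4 -0.3] g 0.6
```

View pics/s4.png

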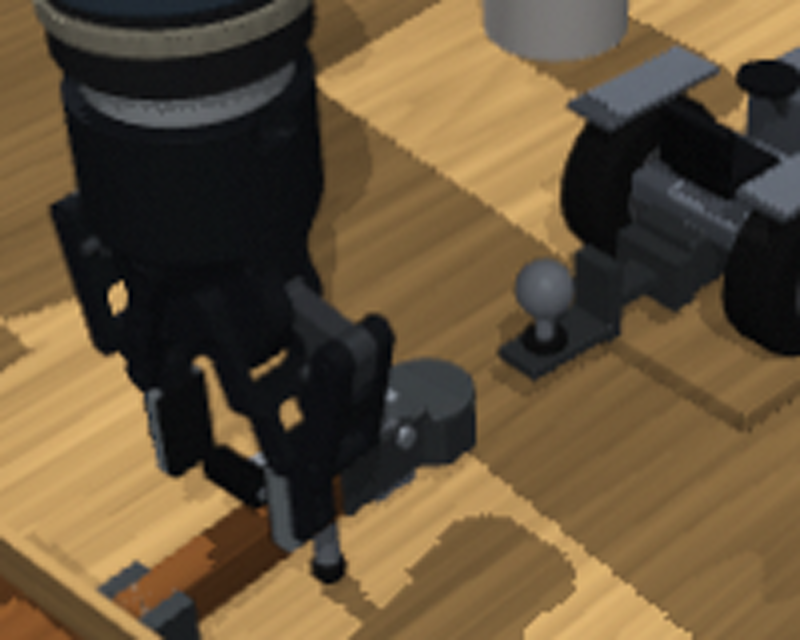

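View pics/t4.png

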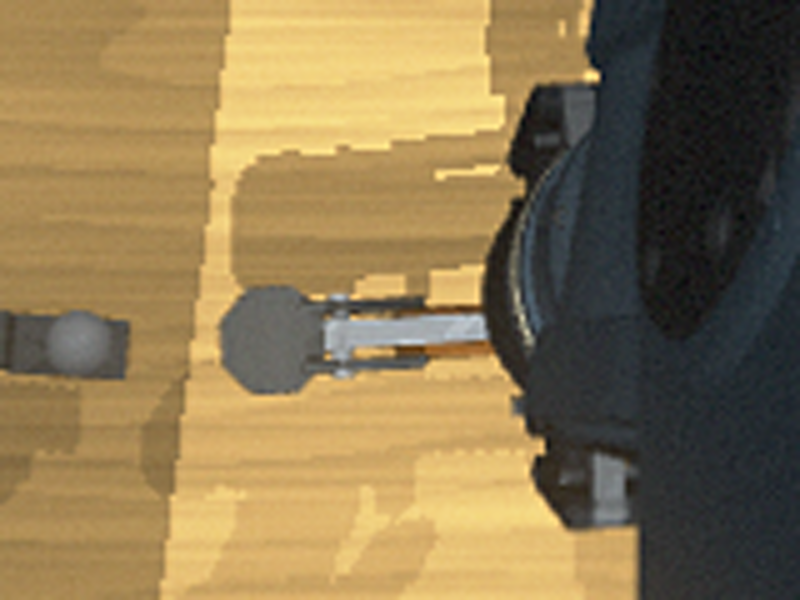

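Run:
```python
from rig import robot
from h import *
tr=(559.7,-18.8,1.627)
robot.grip(0.2,20); s=show(robot)
p0=np.array([*s["eef_pos"]]); b0=tw(tr,barrel(.12))[0]
off=p0-b0; off[2]=-14.5
for th in (.35,.6,.85,1.1,1.35,1.55,1.70):
    robot.move_l(tw(tr,barrel(th))[0]+off,speed=60); show(robot,th)
snap(robot,"scene","s5",(120,60,320,220),4)
snap(robot,"top","t5",(220,140,380,260),5)
```

```text
t 4.13 p [ 565.1 -110.8   63.5] F [ 0.  -1.2  0.6] g 0.298
0.35 t 4.56 p [ 564.8 -103.8   79.2] F [-0.2  1.4 -0.9] g 0.302
0.6 t 5.0 p [564.2 -93.2  93.2] F [ 0.4  1.8 -0.6] g 0.298
0.85 t 5.44 p [563.4 -79.4 104.3] F [-0.2  1.5 -0.2] g 0.301
1.1 t 5.88 p [562.5 -63.3 111.6] F [0.  0.4 2.2] g 0.301
1.35 t 6.33 p [561.7 -46.1 114.7] F [ 1.1 -0.4  4.9] g 0.295
1.55 t 6.71 p [561.  -32.  114.2] F [0.8 1.  7.2] g 0.298
1.7 t 7.03 p [560.5 -21.3 111.8] F [0.4 2.4 7.5] g 0.295
```

View pics/s5.png

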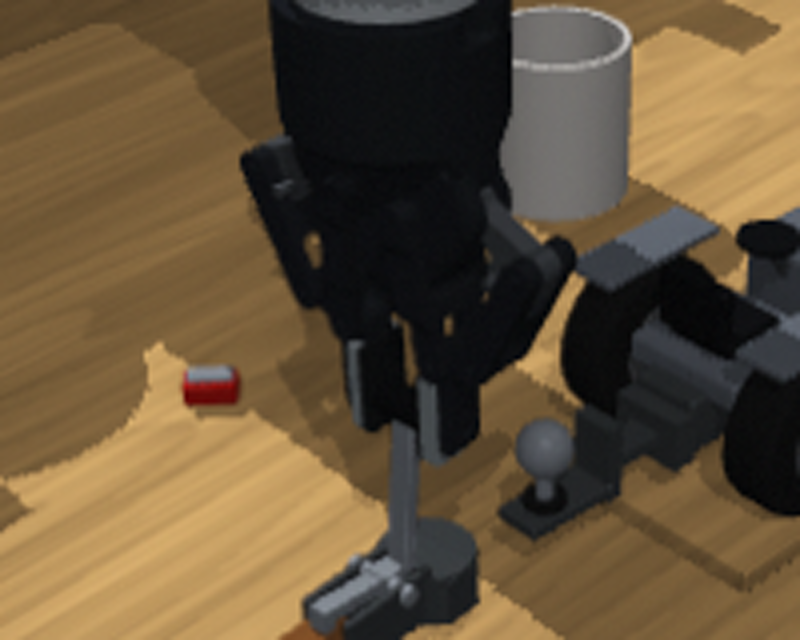

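View pics/t5.png

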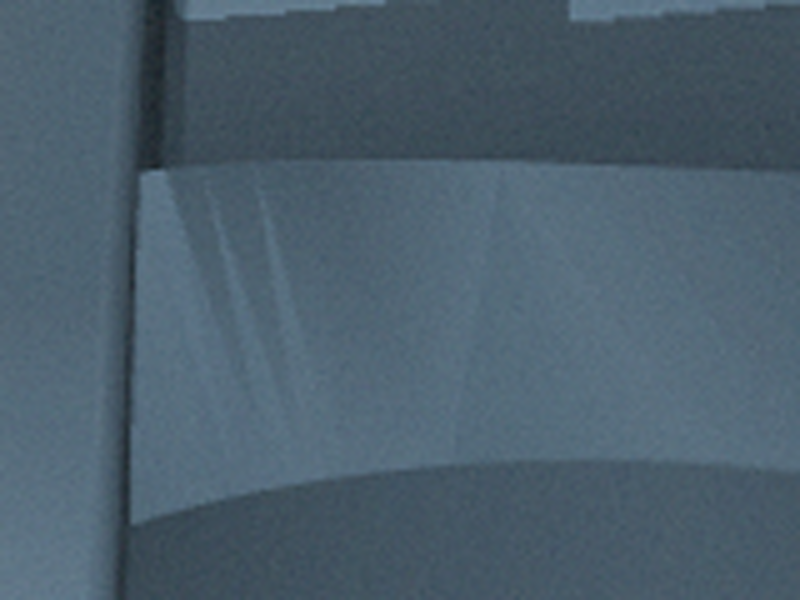

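Run:
```python
from rig import robot
from h import *
s=robot.read_state(); p=np.array(s["eef_pos"])
robot.move_l(p+[-.3,6,0],speed=40); show(robot)
robot.grip(.6); show(robot)
robot.move_l(p+[-.3,6,45],speed=150); show(robot)
robot.move_pose([566,-150,200],q(1.627)); show(robot)
tr=(559.7,-18.8,1.627)
pts=np.vstack([tw(tr,barrel(t)) for t in (1.57,1.75)]+[tw(tr,[0,0,58.5])])
snap(robot,"scene","s6",(120,60,320,240),4,pts)
snap(robot,"top","t6",(220,140,380,260),5,pts)
```

```text
t 7.44 p [559.8 -15.3 111.4] F [-0.6  0.7 -0.6] g 0.299
 t 7.81 p [560.2 -15.6 111.9] F [0.1 0.7 0.3] g 0.598
 t 8.26 p [560.4 -15.5 156.8] F [-0.2 -0.3  0.4] g 0.602
 t 8.88 p [ 565.4 -150.5  198.9] F [ 0.1 -0.2 -0.8] g 0.604
```

View pics/s6.png

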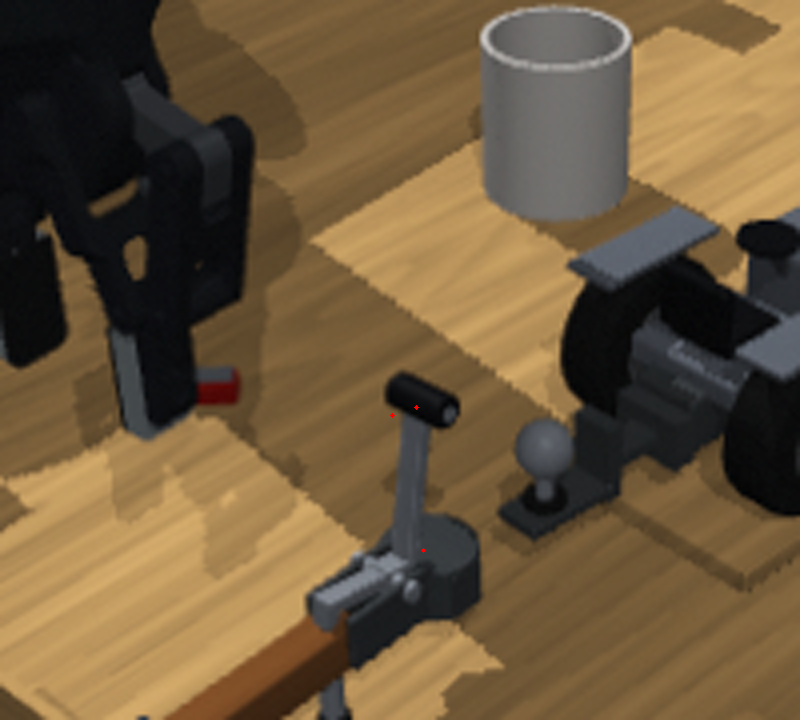

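View pics/t6.png

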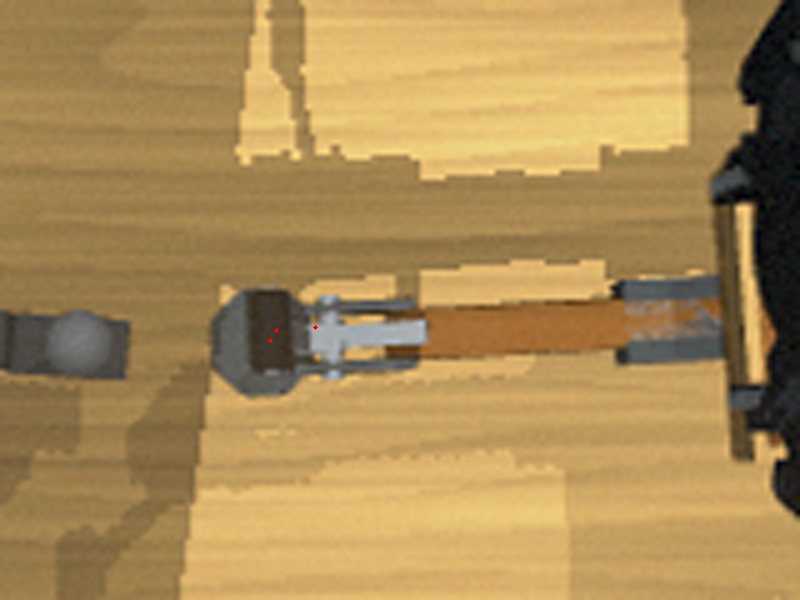

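```bash
cat >> h.py <<'E'
def pitch_for(sz):
    from scipy.optimize import brentq
    return brentq(lambda f:26+245*np.sin(f)+14*np.cos(f)-sz,-.1,.6)
def tcp_for(sock,a,hold=18.7):
    "TCP (pads at grip) for socket centre at sock with trailer yaw a, wheels on table"
    f=pitch_for(sock[2]); d=105*np.cos(f)+6*np.sin(f)   # grip behind socket
    gz=26+140*np.sin(f)+20*np.cos(f)
    return np.array([sock[0]-d*np.cos(a),sock[1]-d*np.sin(a),gz-hold])
E
python3 - <<'E'
from rig import robot
from h import *
T=robot.camera("top")
c=atz(T,(262/5+220-.4,341/5+140-.4),58.5); b=atz(T,(615/5+219.6,327/5+139.6),56)
a=np.arctan2(*(c-b)[[1,0]]); print(c,b,a)
sock=np.array([c[0],c[1],40]); g=tcp_for(sock,a); print(g)
robot.move_pose([g[0],g[1],110],q(a)); 
print(robot.move_l([g[0],g[1],g[2]],speed=80,guard=8)); show(robot)
snap(robot,"scene","s7",(60,60,320,250),3)
E
```

```text
[559.27796462 -16.08608248  58.5       ] [ 563.87795465 -143.04660973   56.        ] 1.6070121402010231
[ 563.07979383 -121.01723178   27.3       ]
False
 t 10.68 p [ 563.5 -121.1   27.8] F [ 0.4  0.5 -0.5] g 0.6
```

View pics/s7.png

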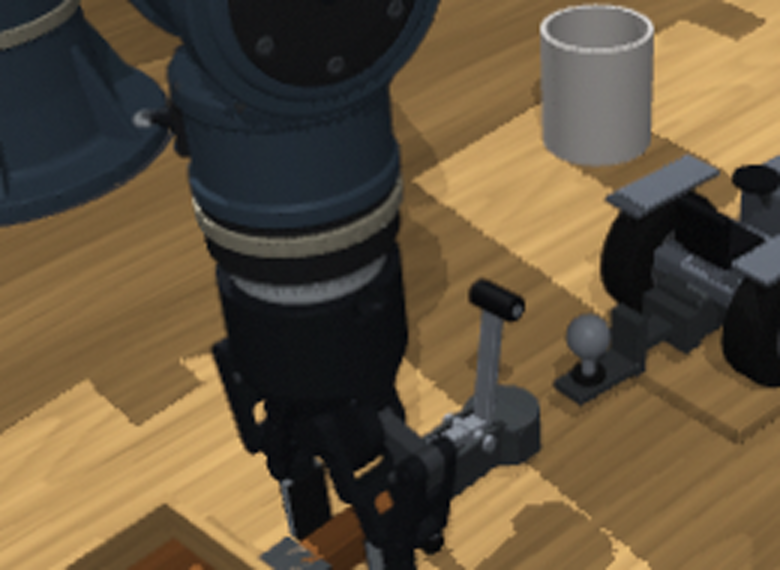

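Run:
```python
from rig import robot
from h import *
a=1.607
robot.grip(0.1,28); s=show(robot,"gripped")
sock=np.array([559.3,-16.1,40])
e=np.array(s["eef_pos"])-tcp_for(sock,a); e[2]=0; print(e)
for z in (66,94):
    sock[2]=z; robot.move_l(tcp_for(sock,a)+e,speed=60); show(robot,z)
pts=[[*sock[:2],z+18.5],[558,49.6,67]]
snap(robot,"scene","s8",(120,40,330,210),3.8,pts)
snap(robot,"top","t8",(200,140,330,260),6,pts)
```

```text
gripped t 11.12 p [ 563.6 -121.1   27.8] F [0.6 0.4 3.2] g 0.207
[ 0.54421033 -0.03722365  0.        ]
66 t 11.53 p [ 563.7 -120.9   42.5] F [-0.2  1.2 -0.5] g 0.208
94 t 11.94 p [ 564.  -119.7   58.5] F [0.3 1.7 0.9] g 0.206
```

View pics/s8.png

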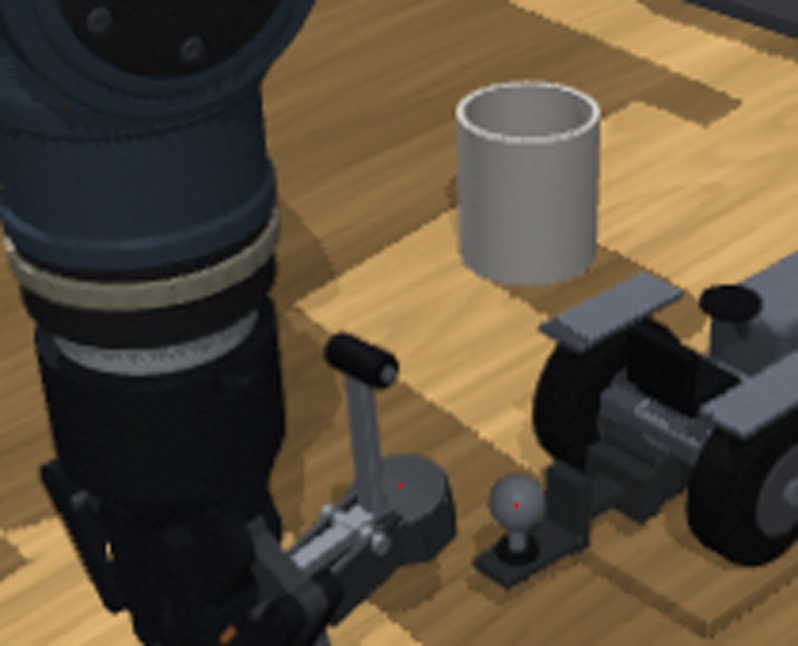

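View pics/t8.png

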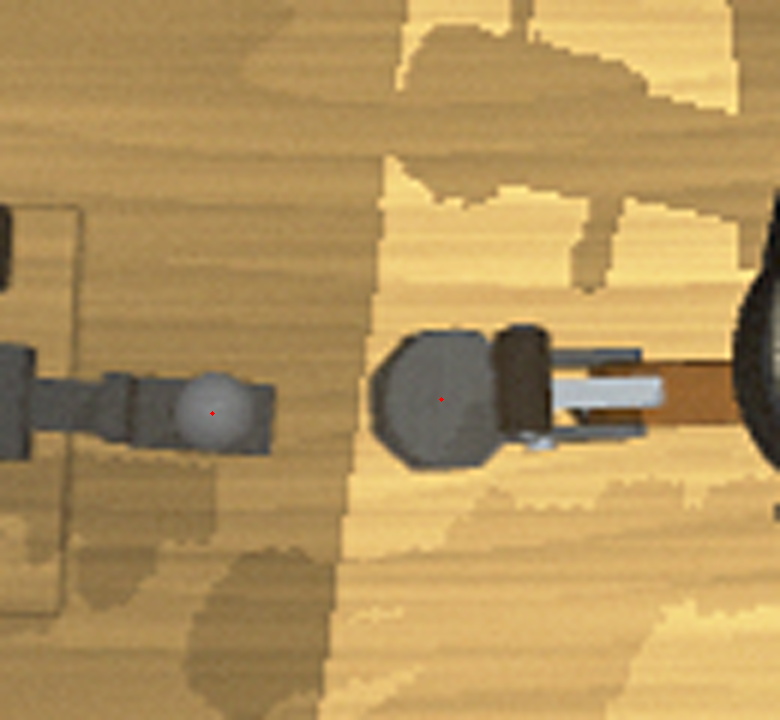

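Run:
```python
from rig import robot
from h import *
T=robot.camera("top"); S=robot.camera("scene")
def tri(a,b):
    (e1,d1),(e2,d2)=ray(T,a),ray(S,b)
    A=np.stack([d1,-d2],1); k=np.linalg.lstsq(A,e2-e1,rcond=None)[0]
    p,q=e1+d1*k[0],e2+d2*k[1]; return (p+q)/2,p-q
f=lambda uv,b,s:((uv[0]+.5)/s-.5+b[0],(uv[1]+.5)/s-.5+b[1])
for t,s in [((441,400),(405,487)),((443,400),(407,490)),((213,412),(517,503))]:
    print(tri(f(t,(200,140),6),f(s,(120,40),3.8)))
```

```text
(array([559.84345891, -15.5203146 , 111.66628614]), array([-1.29197884, -1.4218806 , -0.02076914]))
(array([560.27388091, -15.70295783, 110.52384187]), array([-2.03436629, -2.23165035, -0.03098642]))
(array([558.49484583,  49.38562861,  68.10702974]), array([-0.52429676, -0.55137467, -0.06185286]))
```

```bash
cat > st.py <<'E'
from h import *
a=1.607
# e: offset from model socket to TCP command, calibrated: TCP actual (564,-119.7,58.5) <-> true socket (559.9,-11.8,93)
e=np.array([564.0,-119.7,58.5])-tcp_for(np.array([559.9,-11.8,93.]),a); 
def cmd(s): return tcp_for(np.array(s,float),a)+e
E
python3 - <<'E'
from rig import robot
from st import *
print(e)
robot.move_l(cmd([559.9,-11.8,98]),speed=60)
print(robot.move_l(cmd([558.4,49.4,98]),speed=60,guard=10)); show(robot)
pts=[[558.4,49.4,67.5],[558.4,49.4-18.5*.23,98+18]]
snap(robot,"scene","s9",(160,20,370,190),3.8,pts)
snap(robot,"top","t9",(170,140,300,260),6,pts)
E
```

```text
[ 0.34331743 -4.1801065   1.20208895]
False
 t 13.56 p [562.6 -58.1  61.4] F [ 0.1  1.2 -2.6] g 0.201
```

View pics/s9.png

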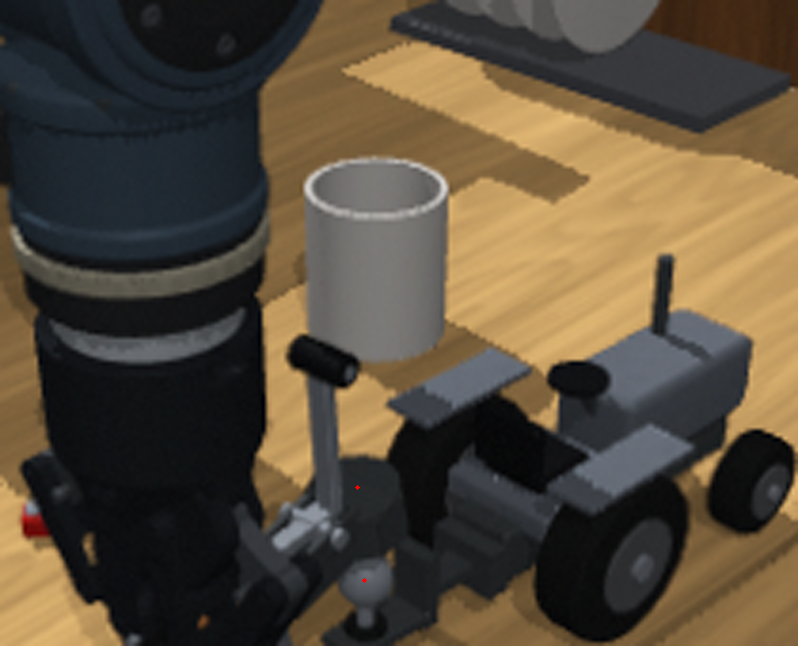

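View pics/t9.png

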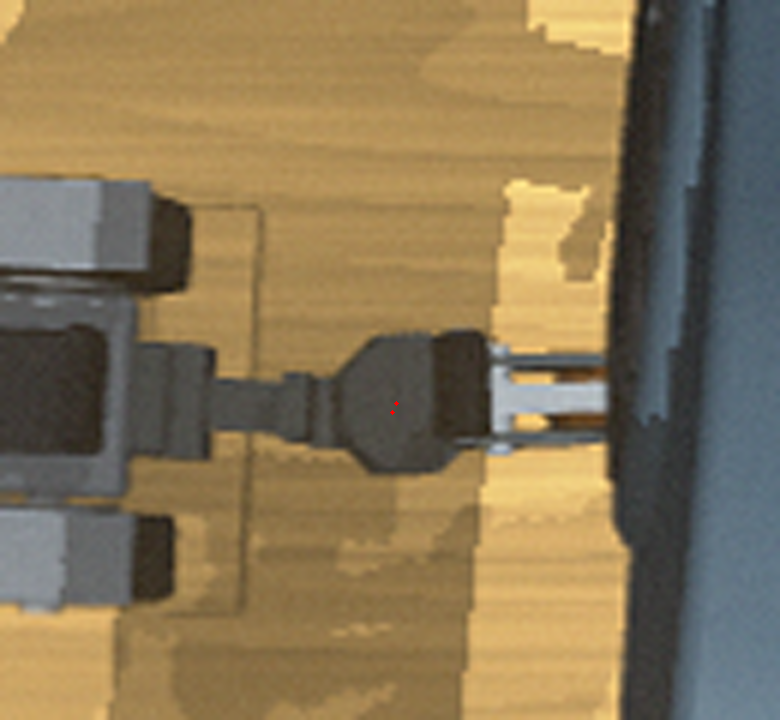

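Run:
```python
from rig import robot
from st import *
th=.232
def octo(s):  # top outline circle r 19.5..21 in pitched frame
    R_=[]
    for k in range(8):
        g=np.pi/8+k*np.pi/4; r=19.5/np.cos(np.pi/8)
        x,y,z=r*np.cos(g),r*np.sin(g),18.5
        X=x*np.cos(th)-z*np.sin(th); Z=x*np.sin(th)+z*np.cos(th)
        R_.append(tw((s[0],s[1],a),[X,y,s[2]+Z])[0])
    return R_
pts=octo([558.4,49.4,98])
snap(robot,"top","t10",(215,185,265,225),14,pts)
snap(robot,"scene","s10",(235,125,285,195),8.5,pts)
```

```text
(no output)
```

View pics/t10.png

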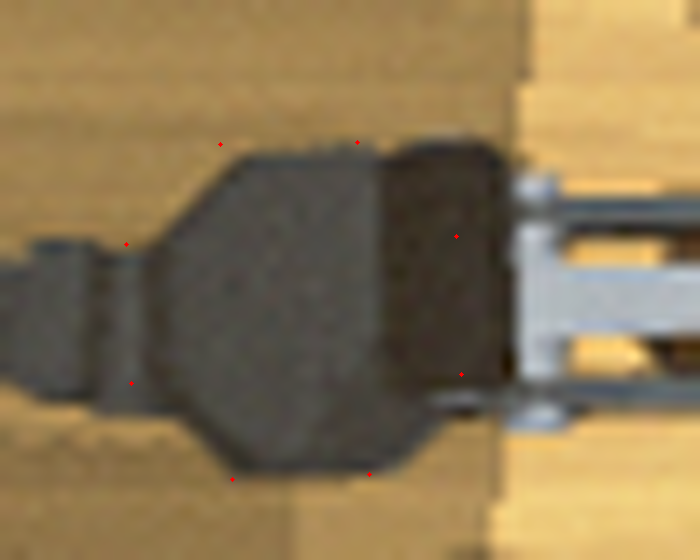

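View pics/s10.png

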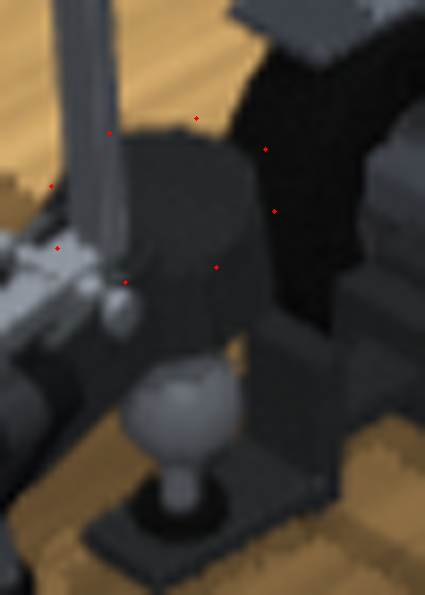

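Run:
```python
from rig import robot
from st import *
import json
robot.move_l(cmd([558.4,52.1,98]),speed=30); s=show(robot,"base")
for z in (92,86,80,76,73,70,67,64):
    h=robot.move_l(cmd([558.4,52.1,z]),speed=20,guard=5); s=show(robot,z)
    if h: print("hit"); break
p=cmd([558.4,52.1,z]);print(p)
snap(robot,"scene","s11",(225,125,295,205),7)
snap(robot,"top","t11",(215,185,265,225),14)
```

```text
base t 14.01 p [562.4 -55.4  61.2] F [ 0.8  0.3 -3.3] g 0.208
92 t 14.32 p [562.5 -56.   58. ] F [-1.   0.2  0.1] g 0.205
86 t 14.64 p [562.5 -56.4  54.5] F [-0.1  0.3  1. ] g 0.211
80 t 14.96 p [562.5 -56.7  51. ] F [-0.2  0.4 -0.1] g 0.204
76 t 15.22 p [562.5 -56.8  48.9] F [-0.5  0.6  1.3] g 0.207
73 t 15.47 p [562.5 -56.9  47.2] F [0.1 0.3 0.7] g 0.203
70 t 15.72 p [562.5 -57.   45.4] F [-0.6  0.7  0.2] g 0.203
67 t 15.97 p [562.5 -57.1  43.7] F [-0.9  0.8  1.1] g 0.205
64 t 16.23 p [562.7 -57.3  42.5] F [-1.8  0.2  5.3] g 0.21
[562.54682445 -57.09279677  42.15833293]
```

View pics/s11.png

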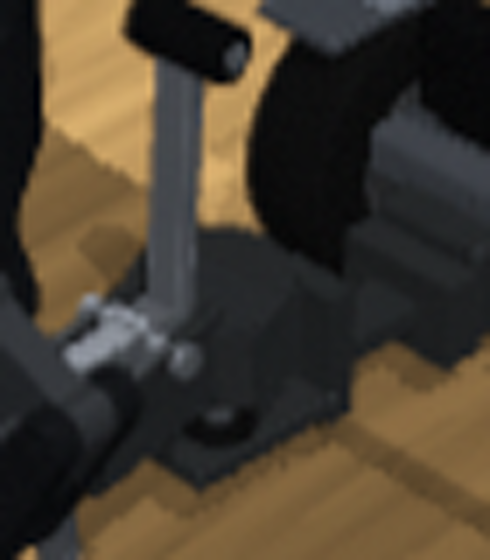

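View pics/t11.png

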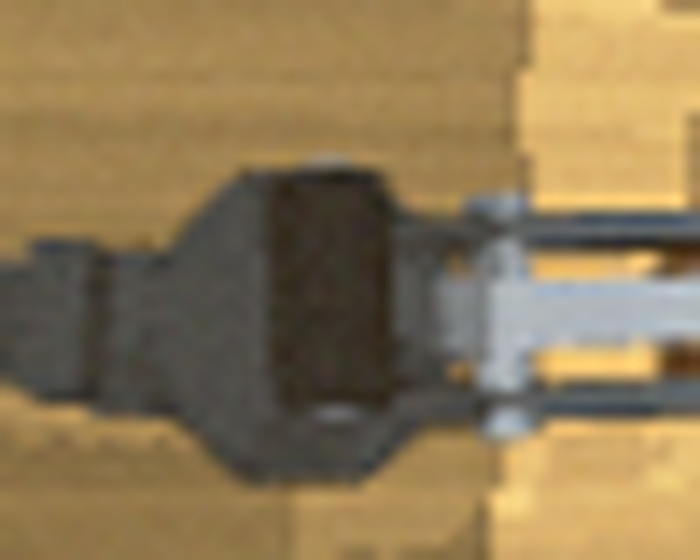

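```bash
cat >> st.py <<'E'
def avgF(robot,n=8):
    F=[];P=[]
    for _ in range(n):
        s=robot.read_state(); F.append(s["wrist_force"]);P.append(s["eef_pos"]); robot.wait(.02)
    return np.mean(F,0),np.mean(P,0)
E
python3 - <<'E'
from rig import robot
from st import *
F,P=avgF(robot); print(F.round(1),P.round(2))
c=np.array([562.55,-57.15,42.3])
while F[2]<14 and c[2]>37:
    c[2]-=.4 if F[2]<9 else .2
    robot.move_l(c,speed=10); F,P=avgF(robot,6); print(c[2].round(2),F.round(1),P.round(2))
print(robot.read_state()["clock"])
snap(robot,"scene","s12",(225,125,295,205),7)
E
```

```text
[-1.3  0.2  6. ] [562.72 -57.36  42.54]
41.9 [-2.2  0.6  7.7] [562.73 -57.34  42.45]
41.5 [-2.7  0.5  9.6] [562.81 -57.37  42.29]
41.3 [-2.9  0.6 11.4] [562.87 -57.38  42.22]
41.1 [-3.3  0.4 12.2] [562.93 -57.42  42.14]
40.9 [-3.5  1.  12.8] [563.   -57.44  42.06]
40.7 [-3.2  0.8 14.1] [563.05 -57.47  41.97]
18.5583
```

View pics/s12.png

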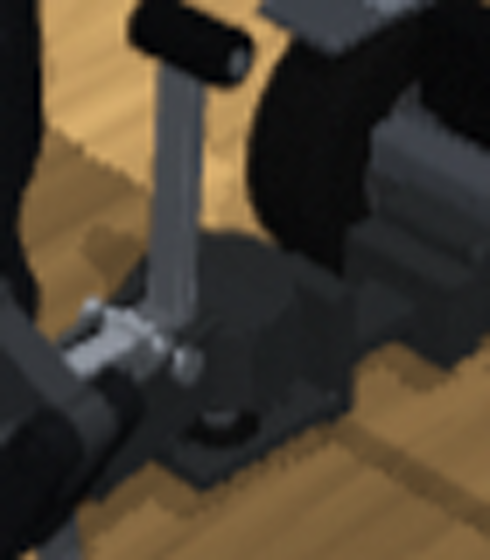

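Run:
```python
from rig import robot
from st import *
robot.move_l([562.55,-57.15,40.5],speed=10)
for k in range(3):
    robot.wait(.3); F,P=avgF(robot,6); print(F.round(1),P.round(2))
robot.wait(.2)
robot.move_l([562.6,-57.2,42.6],speed=10); F,P=avgF(robot,4); print(F.round(1))
robot.grip(.6); show(robot)
robot.move_l([562.6,-57.2,150],speed=200)
robot.move_pose([565,-110,215],q(a)); show(robot)
snap(robot,"scene","s13",(185,85,335,205),5)
snap(robot,"top","t13",(200,150,330,260),6)
```

```text
[-3.6  0.9 14.9] [563.11 -57.49  41.89]
[-3.3  0.5 15.5] [563.11 -57.51  41.89]
[-3.5  0.8 15. ] [563.11 -57.51  41.89]
[-0.7 -0.9  4.9]
 t 21.11 p [562.5 -57.1  42.4] F [-0.   0.3 -0.9] g 0.598
 t 22.23 p [ 564.8 -110.6  214. ] F [-0.4 -0.1 -0.5] g 0.598
```

View pics/s13.png

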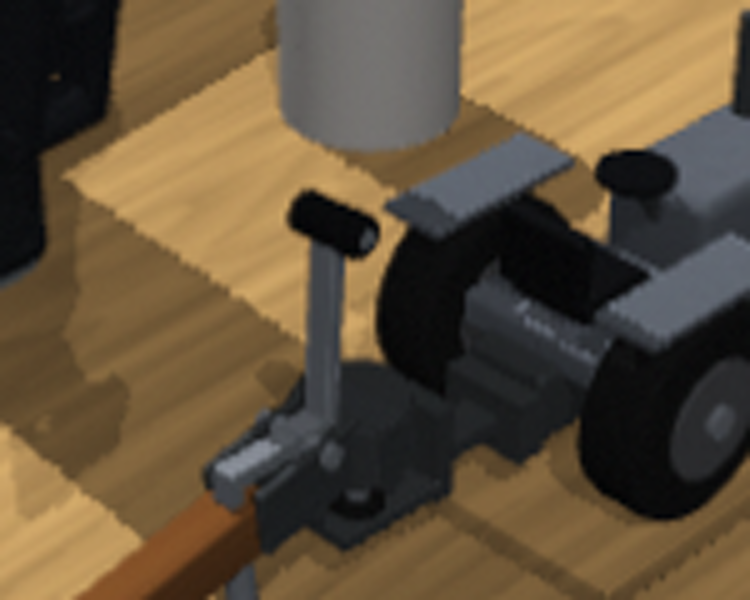

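View pics/t13.png

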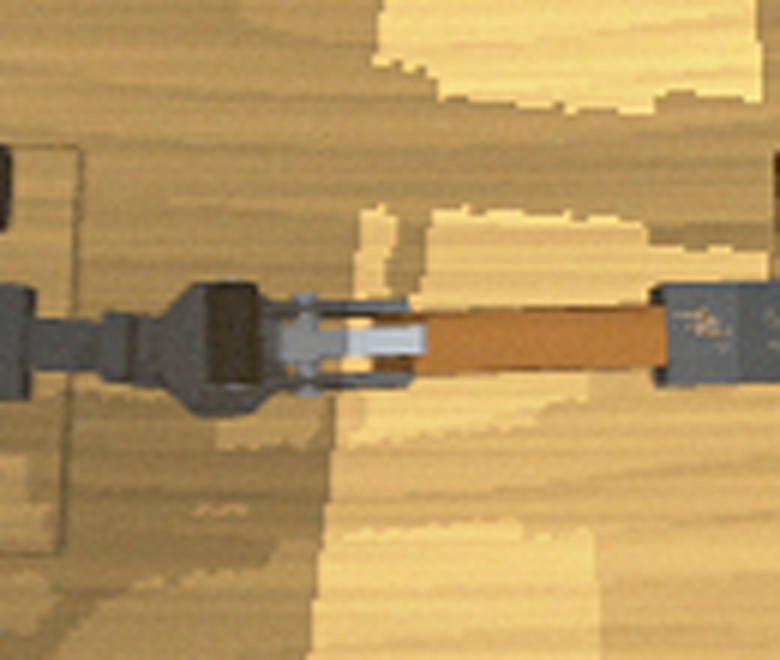

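```bash
cat >> st.py <<'E'
H=np.array([559.6,23.7,82.5])
def bw(el): return np.array([559.6+ (-71*np.cos(el))*np.cos(a), H[1]-71*np.cos(el), H[2]+71*np.sin(el)])
E
python3 - <<'E'
from rig import robot
from st import *
T=robot.camera("top"); S=robot.camera("scene")
(e1,d1),(e2,d2)=ray(T,(238.3,204.9)),ray(S,(251.2,129.2))
k=np.linalg.lstsq(np.stack([d1,-d2],1),e2-e1,rcond=None)[0]; print(e1+d1*k[0],e2+d2*k[1],bw(1.813))
robot.grip(0.0,20)
robot.move_pose([559.6,75,215],q(a))
robot.move_l([559.6,75,139],speed=150); show(robot)
print(robot.move_l([559.6,60,139],speed=60,guard=6))
for y in (45,30,15,4):
    h=robot.move_l([559.6+(25-y)*.036,y,139],speed=60,guard=6); show(robot,y)
    if h: break
snap(robot,"scene","s14",(185,45,335,205),5)
E
```

```text
[559.29050496  38.60004365 152.29145164] [559.75442113  39.08808517 152.34614331] [558.98362877  40.72882169 151.42763765]
 t 24.39 p [560.1  74.3 139.6] F [0.8 0.  0.1] g 0.0
False
45 t 25.19 p [558.8  44.5 139. ] F [ 0.3 -0.8 -0.1] g 0.001
30 t 25.59 p [559.4  29.5 139. ] F [-0.4  1.3 -0.8] g 0.002
15 t 25.99 p [560.   14.5 139. ] F [ 0.3 -0.  -0.4] g -0.002
4 t 26.32 p [560.4   3.5 139. ] F [-0.4 -0.1  0. ] g 0.002
```

View pics/s14.png

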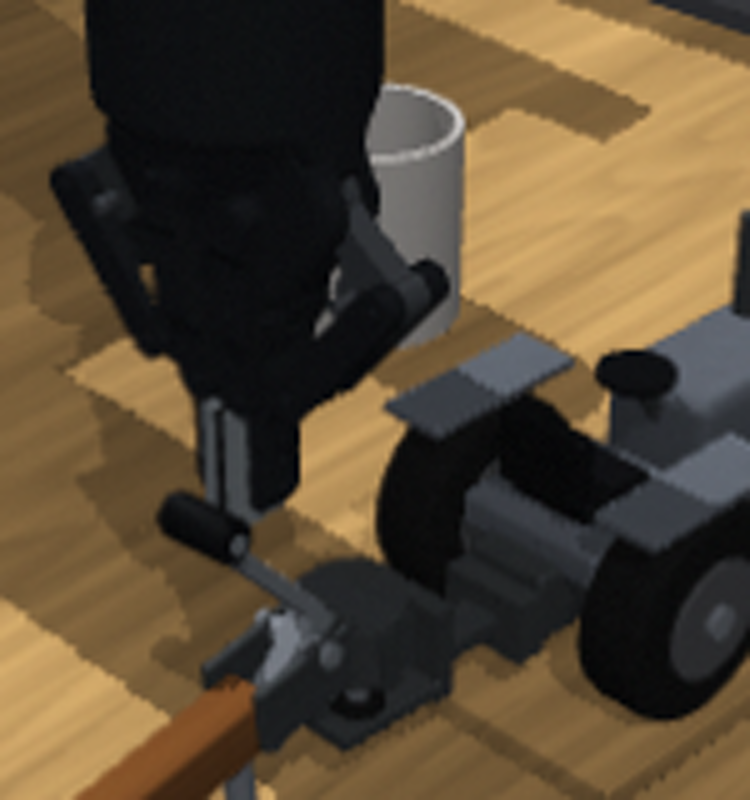

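Run:
```python
from rig import robot
from st import *
robot.move_l([560.5,3.5,160],speed=150)
b=bw(.9); robot.move_l([b[0]+1,b[1]-2,160],speed=100)
for el in (.9,.7,.5,.35,.2,.1,.03):
    b=bw(el); h=robot.move_l(b+[.6,-2,7],speed=60,guard=10); F,P=avgF(robot,3); print(el,h,F.round(1),P.round(1))
    if h: break
snap(robot,"scene","s15",(165,65,315,215),5)
print(robot.read_state()["clock"])
```

```text
0.9 False [ 0.1  0.1 -0. ] [561.4 -22.1 144.6]
0.7 False [ 0.2 -0.1  0.3] [562.  -32.9 134.9]
0.5 False [ 0.1 -0.1  0.3] [562.2 -40.8 123.1]
0.35 False [ 0.1  0.  -0.4] [562.3 -45.1 113.4]
0.2 False [-0.  -0.   0.1] [562.4 -47.9 103.2]
0.1 False [0.4 0.  0.5] [562.5 -48.9  96.2]
0.03 False [ 0.2 -0.2  3.5] [563.2 -49.3  91.9]
29.8083
```

View pics/s15.png

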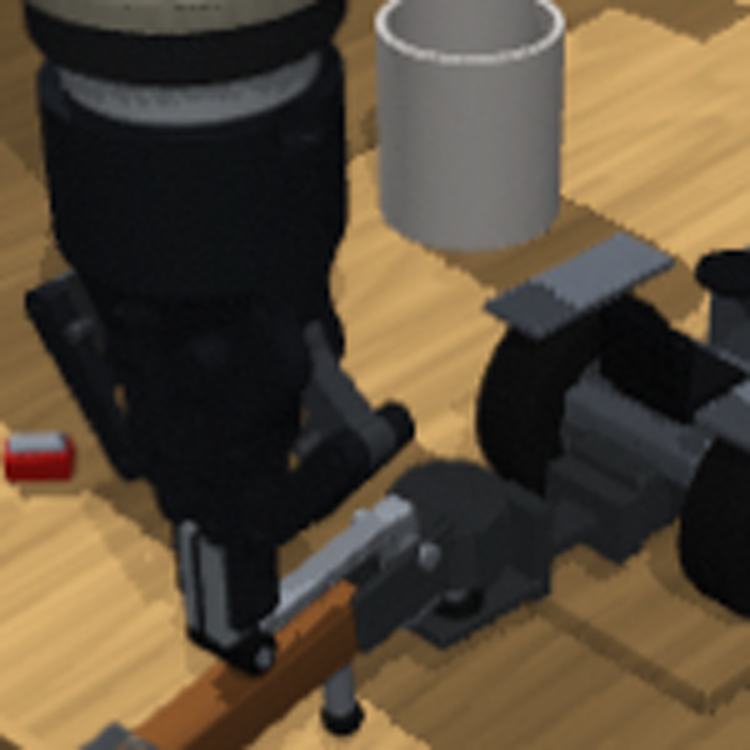

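Run:
```python
from rig import robot
from st import *
z=91.2;F=[0,0,0]
while F[2]<11 and z>80:
    z-=.5; robot.move_l([562.6,-49.2,z],speed=15); F,P=avgF(robot,3); print(round(z,1),F.round(1),P.round(1))
robot.wait(.3)
print(robot.read_state()["clock"])
robot.move_l([562.6,-49.2,180],speed=150)
robot.move_pose([450,-260,250],q(a))
snap(robot,"scene","s16",(105,85,305,245),4)
snap(robot,"top","t16",(200,140,360,260),5); show(robot)
```

```text
90.7 [ 0.4 -0.8  6.6] [563.2 -49.2  91.3]
90.2 [ 0.5 -0.2  8. ] [563.3 -49.3  91. ]
89.7 [-0.1  0.4 10.2] [563.3 -49.3  90.7]
89.2 [-0.2 -0.1 11.3] [563.4 -49.3  90.3]
31.3083
 t 33.15 p [ 450.6 -258.9  249.3] F [ 0.4  0.3 -0.6] g 0.001
```

View pics/s16.png

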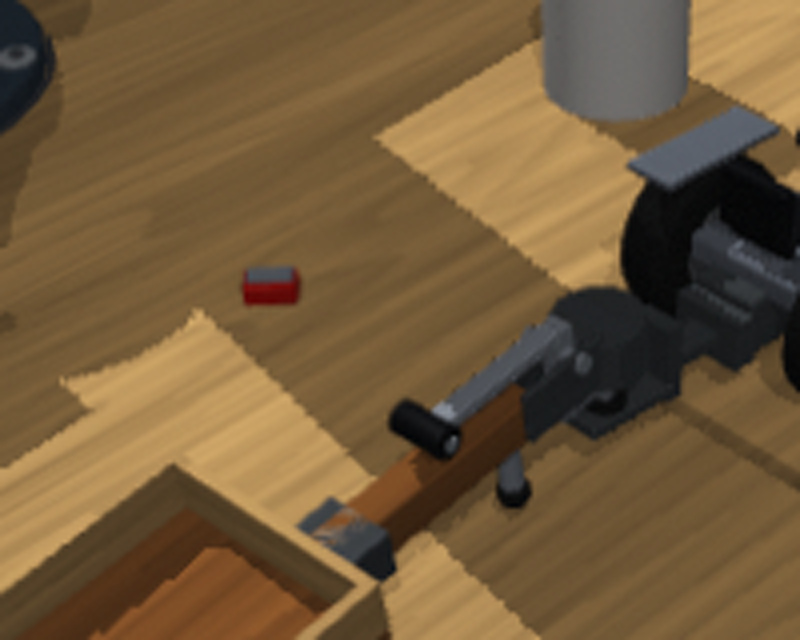

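View pics/t16.png

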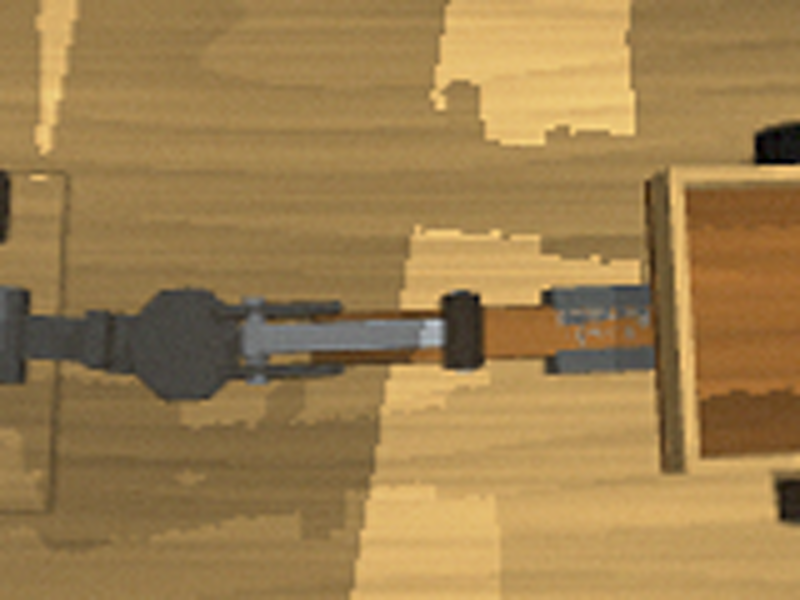

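```bash
cat > ov.py <<'E'
from rig import robot
from st import *
import sys
def pt(s,a,ph,p):
    x,y,z=p; X=x*np.cos(ph)-z*np.sin(ph); Z=x*np.sin(ph)+z*np.cos(ph)
    return tw((s[0],s[1],a),[X,y,s[2]+Z])[0]
s=np.array([559.0,float(sys.argv[1]),float(sys.argv[2])]); ph=pitch_for(s[2]); 
P=[pt(s,a,ph,(19.5/np.cos(np.pi/8)*np.cos(np.pi/8+k*np.pi/4),19.5/np.cos(np.pi/8)*np.sin(np.pi/8+k*np.pi/4),18.5)) for k in range(8)]
for th in (0,.12):
    b=barrel(th,0)
    for d in (-13,13): P.append(pt(s,a,ph,b+[0,d,0]))
P+= [pt(s,a,ph,(-24,d,18)) for d in(-19,19)]
P+= [pt(s,a,ph,(x,d,16)) for d in(-9,9) for x in (-130,-90)]
P+= [pt(s,a,ph,(-165,d,46)) for d in(-50,50)]
snap(robot,"scene",sys.argv[3]+"s",(160,140,290,240),6,P)
snap(robot,"top",sys.argv[3]+"t",(215,175,345,245),6,P)
E
python3 ov.py 48.5 66 o1
```

```text
(no output)
```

View pics/o1s.png

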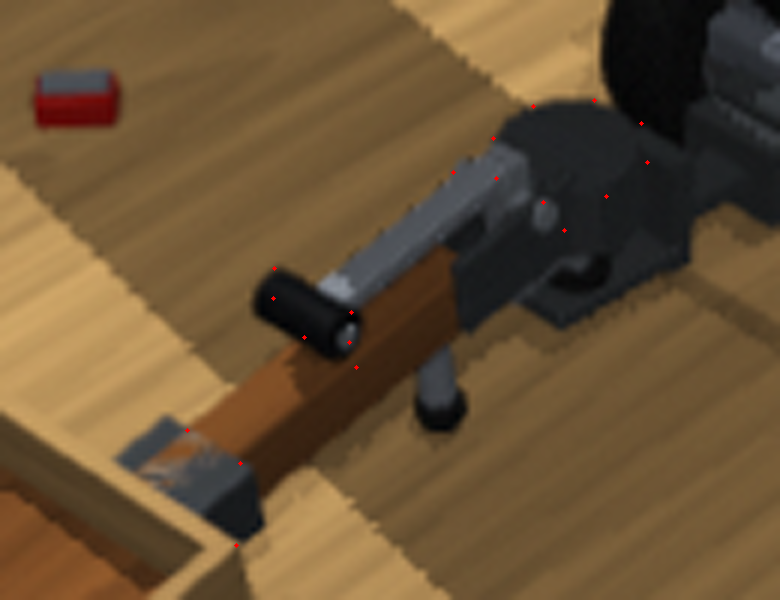

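View pics/o1t.png

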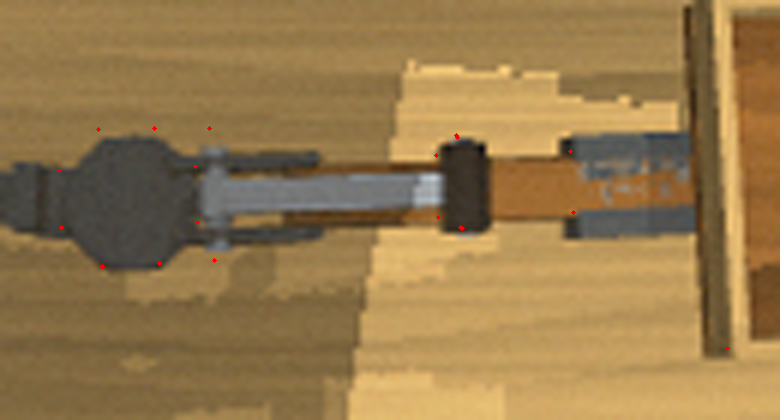

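```bash
python3 - <<'E'
from rig import robot
from st import *
robot.move_pose([562.8,-49,150],q(a))
robot.move_l([562.8,-49,96],speed=120,guard=8)
z=93;F=[0,0,0]
while F[2]<17 and z>82:
    z-=.7; robot.move_l([562.6,-49.2,z],speed=20); F,P=avgF(robot,3); print(round(z,1),F.round(1),P.round(1))
robot.wait(.3)
while z<91.5:
    z+=1.4; robot.move_l([562.6,-49.2,z],speed=30); F,P=avgF(robot,3); print(round(z,1),F.round(1),P.round(1))
robot.move_l([562.6,-49.2,180],speed=150)
robot.move_pose([450,-260,250],q(a)); show(robot)
E
python3 ov.py 47 66 o2
```

```text
92.3 [ 0.6 -0.   0.5] [562.9 -49.2  92.7]
91.6 [ 0.4 -0.4  4.5] [562.9 -49.2  92. ]
90.9 [-0.3 -0.2  6.8] [563.  -49.2  91.4]
90.2 [-0.6 -0.3  8.7] [563.1 -49.3  90.9]
89.5 [-1.  -0.7 10.5] [563.2 -49.3  90.5]
88.8 [-1.1 -0.2 13.6] [563.3 -49.3  90. ]
88.1 [-1.6 -0.9 14.8] [563.3 -49.4  89.6]
87.4 [-2.3  0.  16.9] [563.5 -49.4  89.1]
86.7 [-2.2  0.1 19.5] [563.7 -49.4  88.7]
88.1 [-1.5 -0.2 15.1] [563.5 -49.4  89.6]
89.5 [-0.5 -1.  10.4] [563.3 -49.3  90.5]
90.9 [ 0.9 -0.   6.7] [563.1 -49.2  91.4]
92.3 [ 1.2 -0.1  3.1] [562.6 -49.2  92.3]
 t 40.87 p [ 450.3 -259.4  249.3] F [ 0.1  0.5 -0.8] g 0.005
```

View pics/o2s.png

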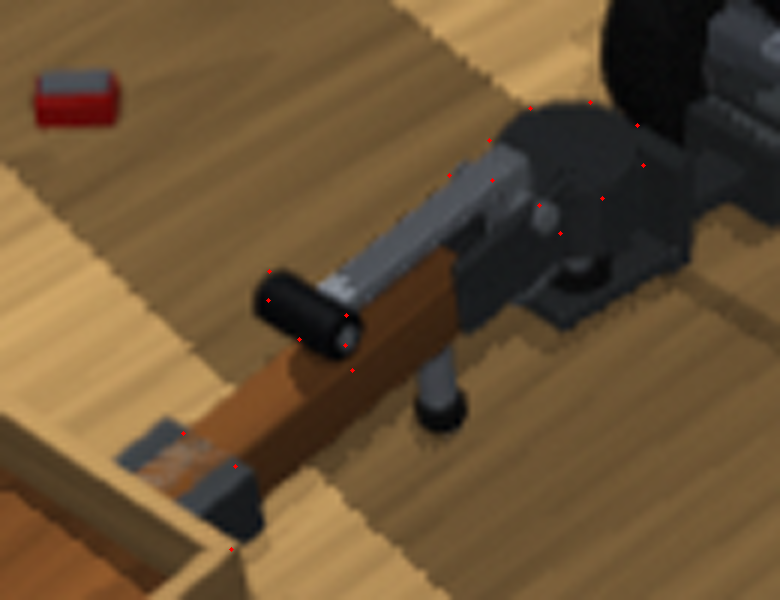

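View pics/o2t.png

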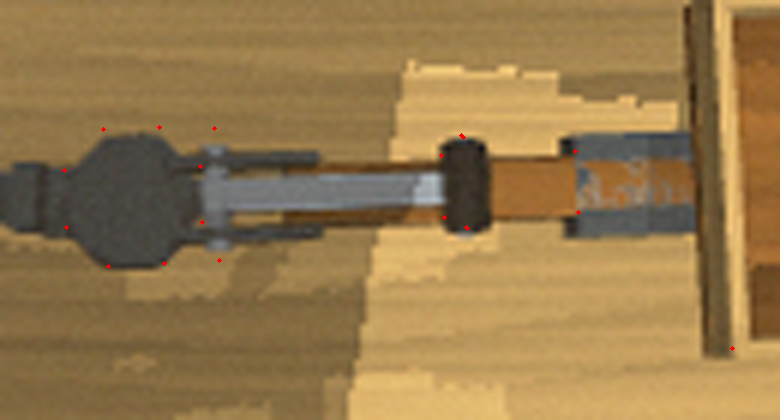

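```bash
python3 - <<'E'
from rig import robot
from st import *
S=robot.camera("scene");T=robot.camera("top")
def pt(s,a,ph,p):
    x,y,z=p; X=x*np.cos(ph)-z*np.sin(ph); Z=x*np.sin(ph)+z*np.cos(ph)
    return tw((s[0],s[1],a),[X,y,s[2]+Z])[0]
for nm,s,aa,ph in [("start",(559.7,-18.8,40),1.627,0),("now",(559,47,66),1.607,pitch_for(66)),("now lowpitch",(559,47,66),1.607,pitch_for(64)),("now-hi",(559,48,68),1.607,pitch_for(68))]:
    for th in (0,.1):
        hp=proj(S,pt(s,aa,ph,(-24,-15,18)))[0]; be=proj(S,pt(s,aa,ph,barrel(th,0)+[0,-13,0]))[0]
        ht=proj(T,pt(s,aa,ph,(-24,0,18)))[0]; bt=proj(T,pt(s,aa,ph,barrel(th,0)))[0]
        print(nm,th,hp.round(1),(be-hp).round(1),"top",(bt-ht).round(1))
print("obs start",(230-407)/5,(367-296)/5,"abs",407/5+140,296/5+150)
print("obs now",(345-545)/6,(337-215)/6,"abs",545/6+160,215/6+140)
E
python3 - <<'E'
import cv2
a=cv2.imread('pics/scene0.png')[195:250,165:250]
from rig import robot
b=robot.camera("scene")["img"][155:210,190:275]
b=cv2.resize(b,None,fx=8,fy=8,interpolation=2);a=cv2.resize(a,None,fx=8,fy=8,interpolation=2)
import numpy as np
im=np.vstack([a,b])[:, :]; im=cv2.convertScaleAbs(im,alpha=1.6,beta=20)
cv2.imwrite('pics/cmp.png',cv2.resize(im,None,fx=.68,fy=.68))
E
```

```text
start 0 [221.8 209.6] [-36.   18.5] top [40.2 -2.8]
start 0.1 [221.8 209.6] [-35.7  14.2] top [40.  -2.9]
now 0 [250.9 177.4] [-33.9  19.7] top [41.3 -1.8]
now 0.1 [250.9 177.4] [-33.8  15.6] top [41.2 -2. ]
now lowpitch 0 [251.  177.2] [-33.9  19.4] top [41.3 -1.8]
now lowpitch 0.1 [251.  177.2] [-33.7  15.3] top [41.2 -2. ]
now-hi 0 [251.3 176.2] [-33.9  20. ] top [41.4 -1.8]
now-hi 0.1 [251.3 176.2] [-33.8  15.9] top [41.3 -2. ]
obs start -35.4 14.2 abs 221.4 209.2
obs now -33.333333333333336 20.333333333333332 abs 250.83333333333331 175.83333333333334
```

View pics/cmp.png

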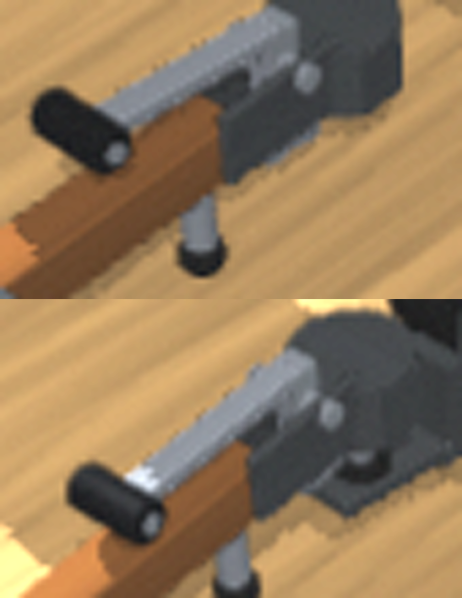

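The observed hinge-to-barrel vector in the picture, (-33.3, 20.3) px, matches the model for handle angle 0, which is (-33.9, 19.7). The same check gave 0.1 rad before the job. The handle is fully down and the prop hangs clear, so I'm handing in.

Run:
```python
from rig import robot
from h import *
snap(robot,"top","tend"); show(robot); print(robot.sign_off())
```

```text
t 41.17 p [ 450.5 -259.2  249.7] F [-0.5 -0.2 -0.4] g 0.002
the job is handed in; nothing more can be done
None
```

View pics/tend.png

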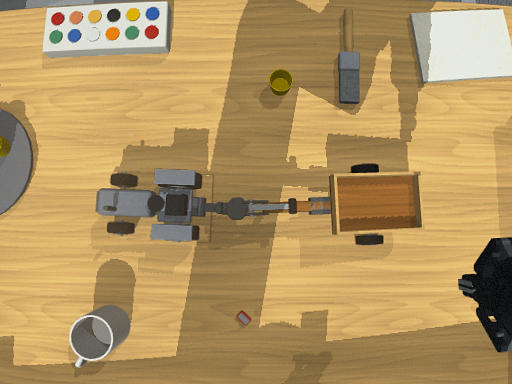

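The trailer is hitched to the tractor and the job was handed in at about 41 s, with the arm clear of everything. The final top picture shows the coupler on the ball at about (237, 208), the trailer behind it, and the other things where they were.

- **Handle up:** I raised it to its stop, about 1.75 rad in the pictures. This rolled the trailer about 3 mm forward.
- **Seating the ball:** I lifted the coupler over the ball and lowered it by feel. I pressed the drawbar to about 15 N and held it for over a second. That works out to about 9 N on the ball by lever arm; the ball load itself was not measured.
- **Locking:** I pushed the handle down with about 11 N. I then pressed again to about 19.5 N as a check (about 12 N on the ball). It responded elastically and did not move any further.

**Last checks:** the scene picture puts the handle at 0 rad to within about 0.03 rad, and the prop foot hangs clear of the table. Two measurements disagreed slightly:
- The camera put the ball at 67.5–69 mm high, against about 64–66 mm from the contact height, which is a little more than the calibration error.
- There was about 3.5 N of sideways force on the wrist while pressing.

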